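# Count to the third gap and shelve the offcut

## Task

Starting at the end where the tall round peg stands, slide the closed fingertips along the top rail of the wooden divider rack, over its first, second and third gaps in turn. Then push the short beech offcut that lies in front of the rack along the table into that third gap, straight in until it meets the back board, without lifting it and without disturbing the other offcuts and the pliers.

Things in the scene. Friction and masses are not known exactly. Their poses are not given: they have to be found in the camera images.
- rack: Wooden rack fixed to the table. Origin: table level, plane of the divider noses (open front), midway along. x points into the rack, away from the robot, y along it to the left. Five dividers 12 mm thick, 40 high, noses rounded, at y = -130, -65, 0, 65, 130 mm: four gaps 53 mm wide, the table their floor. Back board: face at x = 82 mm, top 46 high. Ears 10 mm high at y = +-152 carry the end posts.
- rail: Rigid flat top rail across all dividers, 22 mm wide (x), 10 thick, y = -136 to 136 mm, a small screw head over each divider. Origin: centre of its top face (rack x = 30 mm, 50 mm above the table); axes as the rack's. 40 mm free height under it. The place touched is judged by the point midway between the two fingertips; any light contact counts.
- round_peg: Upright round wooden peg, 22 mm diameter, 60 tall, fixed on the ear at one end of the rack (rack x = 45 mm, y = +152 or -152; which end varies). Gaps are counted from this end: along the rack their centres lie 54.5, 119.5, 184.5 and 249.5 mm from the peg. Origin at the centre of its foot, 10 mm above the table; axes parallel to the rack's.
- square_cap: Low square wooden block, 28x28x16 mm, fixed on the ear at the other end. Origin at the centre of its underside.
- beech_offcut: Short, wide beech offcut, 45 (its x) x 90 (its y) x 19 mm (z), about 0.07 kg, loose on the table in front of the two middle gaps, roughly end-on to the rack. Origin at the centre of its underside. When home in a gap its far end touches the back board, its centre is at rack x = 37 mm and its near end stands 8 mm out of the rack.
- strip_left: Dark hardwood strip 30x110x19 mm lying loose in the leftmost gap (rack y about 97.5 mm), standing out of its front by about 31 mm. Leave alone. Origin at the centre of its underside; long axis y.
- strip_right: The same kind of strip in the rightmost gap (rack y about -97.5 mm). Leave alone.
- pine_offcut: Large pale pine offcut 60x140x38 mm, loose, in front of the rack to the left. Leave alone. Origin at the centre of its underside; long axis y.
- pliers: Pliers, 56x170x12 mm, lying loose in front of the rack to the right. Leave alone. Origin at the centre of the underside; long axis y.
Not all that is in view belongs to the job. Leave any green or orange look-alike of the beech_offcut alone.

How it is judged (in metres and radians):
On the way, in this order (a step that is already met when the one before it is completed fails the run):
1. a fingertip touches the rail over the first gap, counted from the round peg (contact force between the fingers and rail above 0.2 N and (y of the grasp point in the frame of round_peg between 0.0325 and 0.0765 m or y of the grasp point in the frame of round_peg between -0.0765 and -0.0325 m)), for 0.04 s.
2. it touches the rail at the divider between the first and second gaps (contact force between the fingers and rail above 0.2 N and (y of the grasp point in the frame of round_peg between 0.077 and 0.097 m or y of the grasp point in the frame of round_peg between -0.097 and -0.077 m)), for 0.04 s.
3. it touches the rail over the second gap (contact force between the fingers and rail above 0.2 N and (y of the grasp point in the frame of round_peg between 0.0975 and 0.1415 m or y of the grasp point in the frame of round_peg between -0.1415 and -0.0975 m)), for 0.04 s.
4. it touches the rail at the divider between the second and third gaps (contact force between the fingers and rail above 0.2 N and (y of the grasp point in the frame of round_peg between 0.142 and 0.162 m or y of the grasp point in the frame of round_peg between -0.162 and -0.142 m)), for 0.04 s.
5. it touches the rail over the third gap (contact force between the fingers and rail above 0.2 N and (y of the grasp point in the frame of round_peg between 0.1625 and 0.2065 m or y of the grasp point in the frame of round_peg between -0.2065 and -0.1625 m)), for 0.04 s.
6. the beech offcut is home in the third gap ((y of beech_offcut in the frame of round_peg between 0.1745 and 0.1945 m or y of beech_offcut in the frame of round_peg between -0.1945 and -0.1745 m) and x of beech_offcut in the frame of rack between 0.03 and 0.046 m and angle between the y axis of beech_offcut and the x axis of rack, either way round below 0.2 rad and height (world z) of beech_offcut below 0.006 m), for 0.2 s.
At the end, for the whole second after the job is handed in: The beech offcut lies flat on the table in the third gap from the round peg, within 10 mm of the gap's middle line, square to the rack within 0.2 rad, its far end within 7 mm of the back board, at rest; the two dark strips, the pine offcut and the pliers are within 20 mm of where they started (all of step 6 and linear speed of beech_offcut below 0.01 m/s and distance of each of strip_left, strip_right, pine_offcut, pliers from where it was at the start of the episode below 0.02 m); the robot touches nothing.
It fails at once if the beech offcut is lifted off the table or tipped (height (world z) of beech_offcut above 0.012 m or angle between beech_offcut's own z axis and vertical above 0.35 rad).
It fails at once if the dark strip in one outer gap moved by more than 20 mm (distance of strip_left from where it was at the start of the episode above 0.02 m).
It fails at once if the dark strip in the other outer gap moved by more than 20 mm (distance of strip_right from where it was at the start of the episode above 0.02 m).
It fails at once if the large pine offcut moved by more than 20 mm (distance of pine_offcut from where it was at the start of the episode above 0.02 m).
It fails at once if the pliers moved by more than 20 mm (distance of pliers from where it was at the start of the episode above 0.02 m).
It also fails if it takes over 66 s, if anything falls off the work surface, if the arm or the gripper's body presses on something with over 40 N, if the wrist force passes 120 N, or if a joint passes its speed limit or range.

## Robot

A 7-joint arm with a two-finger parallel gripper is mounted at the origin on a cart in front of the work surface, level with it; the furniture and walls round the work are solid. World frame = base frame: x ahead of the robot, y to its left, z up, the work surface at z = 0. Lengths are in mm, angles in rad, forces in N, time in s.
With the tool pointing down it reaches from about 425 to 925 mm from the base axis. Payload 6.8 kg.
Tool frame: the origin (TCP) lies midway between the tips of the shut fingers; the grasp point (between the pads) lies 19 mm behind it; z points along the fingers, y is the line along which they close (so a half turn about z gives the same grasp; the last joint's range is limited). The gripper opens to 88 mm and grips with 3 to 60 N. Pads are 20 mm wide; open, the fingers measure 115 mm over their backs; the gripper's body (75 mm by 178 mm) begins 61 mm behind the grasp point.
Start: joints at [-1.222, 0.477, 0.022, 1.555, -0.011, 1.109, -0.083], TCP at [297.727, 605.81, 222.664] pointing down, gripper open.
Joint ranges: [-2.96, 2.96], [-0.34, 2.1], [-1.41, 1.46], [0.24, 2.44], [-1.37, 4.51], [0.17, 1.92], [-2.96, 2.96]. Speed limits (rad/s): [2.39, 2.39, 3.14, 3.14, 3.14, 3.14, 3.14].

## Interface

Orientations are given as a unit quaternion [w, x, y, z].
In Python, from cell import read_state, get_image, get_calibration, ctrl gives the robot as it stands. The module is installed in compiled form; this text tells all that it offers.
- The arm moves only by the tool send_rows, never from a script. Its argument "rows" is one flat list of numbers, 5 for each row, row after row: the shift along the tool's x, y, z in units of 40 mm (1.0 is 40 mm), then the turn about the tool's z in units of 8 degrees (1.0 is 8 degrees), then the gripper's target within -1 to 1 (shut at 1, half-way at 0, fully open at -1). In form: [dx, dy, dz, twist, grip, dx, dy, dz, twist, grip, ...]. A call has 1 to 20 rows; each row shifts and turns the commanded pose from where the row before left it, along the tool's axes as they then stand; what a row does not reach is not made up. A row lasts 1/10 s, in which the tool goes at most 50 mm and 8.59 degrees, less where a joint would pass 70% of its speed; a pose out of reach is approached as far as the arm can. A call is refused whole if a number of a shift passes 1 or a number of a turn 1, either way. A call with a gripper value outside its range is refused whole. The fingers move at their own pace and stop on an object; "force" is the grip in N (left out, the last holds). Time passes only in rows, so rows that do not move let the fingers close. It gives the time, the measured TCP pose, the force, the opening and the grip force at its end, in the units of the state.
- read_state(): the state, without advancing time (a new reading comes with each control period).
- get_image(name): name is "side" or "top" or "wrist"; returns the picture (384x512x3 uint8, red, green, blue); there is no depth.
- get_calibration(name): a dict with "fx", "fy", "cx", "cy" (pixels), "R" (3x3) and "t" (3): a world point X has camera coordinates R X + t. Camera axes: x right, y down, z forward; pixel columns grow to the right and rows downward; lengths in mm; the calibration is good to about 2 mm. A picture is of the moment at which its call begins: read the wrist's pose just before it. get_calibration takes no time and is no camera call; for the wrist camera it gives the pose at the moment of the call.
- ctrl.close_job(): hands the job in; it is judged then, once.
The state is a dict: "time": time; "joints": joint angles; "joint_vel": joint speeds; "joint_torque": joint torques, N m; "ee_pos": TCP position; "tcp_rot": TCP orientation; "wrist_force": force on the tool from outside, world axes, zero at the start; "moment": the same for the moment, N m; "opening": finger opening in mm; "grip_force": force on a finger pad.
Only numpy, scipy, OpenCV 4.12 (cv2) and the standard library are available. Lean on these libraries where they do the work, as an engineer would, in place of code of your own. Each camera call takes 0.05 s, during which the arm holds its last target. There are 200 camera calls.

## Working session

There is one attempt and no reset: what is moved stays moved. The work goes in short steps, Python scripts to look and compute and a tool call to move; the robot and the scene stay as the last step left them, time stands still between calls to the robot, and variables do not carry over. Pictures are saved under pics/ and viewed, at most 11 in all, crops included, and the job is handed in when it is done.

Besides the shell and the picture viewer there is one more tool, called after "Emit:" as name(argument=value, ...) on one line, values as JSON. send_rows: Moves the arm, as the interface text tells. Its arguments: {"type":"object","properties":{"rows":{"type":"array","items":{"type":"number"}},"force":{"type":"number"}},"required":["rows"]}

```bash
mkdir -p pics
python3 - <<'E'
from cell import *
import cv2,numpy as np
for n in("top","side"):
    im=get_image(n); cv2.imwrite(f"pics/{n}0.png",im[...,::-1]); c=get_calibration(n); print(n,{k:np.round(v,3).tolist() for k,v in c.items()})
s=read_state(); print(s)
E
```

```text
top {'fx': 417.212, 'fy': 417.212, 'cx': 256.195, 'cy': 193.112, 'R': [[0.017, -1.0, -0.012], [-0.994, -0.015, -0.106], [0.106, 0.013, -0.994]], 't': [128.633, 556.093, 1236.613]}
side {'fx': 430.66, 'fy': 430.66, 'cx': 261.058, 'cy': 196.482, 'R': [[1.0, -0.02, 0.014], [0.003, -0.446, -0.895], [0.024, 0.895, -0.446]], 't': [-555.907, 116.503, 1022.425]}
{'time': 0.1, 'joints': array([-1.2221288 ,  0.47770226,  0.02236881,  1.55632405, -0.011542  ,
        1.10927595, -0.08310741]), 'joint_vel': array([-5.80752787e-05, -2.61858459e-03, -6.20674833e-04, -3.06834445e-03,
        7.37003118e-04, -3.43411972e-04,  4.10331793e-05]), 'joint_torque': array([ 5.35878251e-03, -5.84088206e+01,  1.54036637e+00, -2.73312861e+01,
       -5.42098191e-02,  1.31265869e-02,  3.65246206e-05]), 'ee_pos': array([297.48902536, 605.32354158, 221.80165876]), 'tcp_rot': array([-1.35773577e-04,  2.26417630e-01,  9.74029995e-01, -7.79078873e-04]), 'wrist_force': array([-0.36209578,  0.55755734, -0.29571223]), 'moment': array([-0.04396726,  0.00601065, -0.02125491]), 'grip_force': 0.0, 'opening': 87.9951459480126}
```

View pics/top0.png

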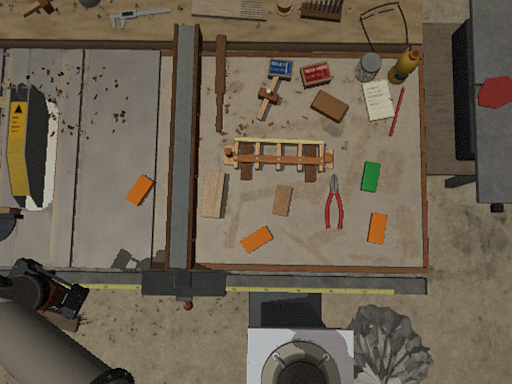

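View pics/side0.png

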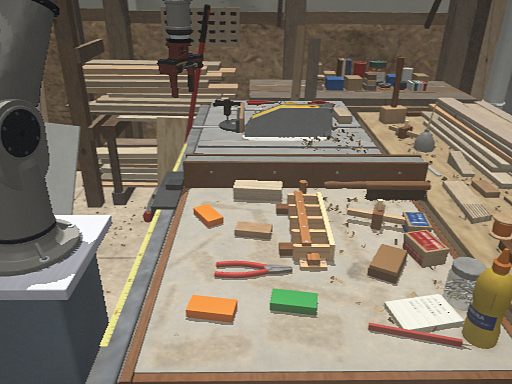

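The top view shows the rack at about (278,155), the beech offcut at (283,200), the pine offcut at (213,195) and the pliers at (334,205). The round peg seems to be at the left end (228,155; side view 303,186). The orange pieces at (140,190), (257,239) and (377,228) and the green one at (371,177) are look-alikes. I'll confirm with an enlarged crop.

```bash
cat > h.py <<'E'
import numpy as np,cv2
from cell import *
def ray(n,uv,z,c=None):
    c=c or get_calibration(n); R=np.array(c["R"]);t=np.array(c["t"])
    d=R.T@np.array([(uv[0]-c["cx"])/c["fx"],(uv[1]-c["cy"])/c["fy"],1]); o=-R.T@t
    return o+d*(z-o[2])/d[2]
def proj(n,X,c=None):
    c=c or get_calibration(n); p=np.array(c["R"])@np.array(X,float)+np.array(c["t"]); return np.array([c["fx"]*p[0]/p[2]+c["cx"],c["fy"]*p[1]/p[2]+c["cy"]])
E
python3 - <<'E'
import cv2,numpy as np
t=cv2.imread("pics/top0.png")[130:240,190:350]; s=cv2.imread("pics/side0.png")[170:290,200:360]
a=cv2.resize(t,(800,550),interpolation=cv2.INTER_CUBIC); cv2.imwrite("pics/top_c.png",a)
cv2.imwrite("pics/side_c.png",cv2.resize(s,(800,600),interpolation=cv2.INTER_CUBIC))
E
```

```text
(no output)
```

View pics/top_c.png

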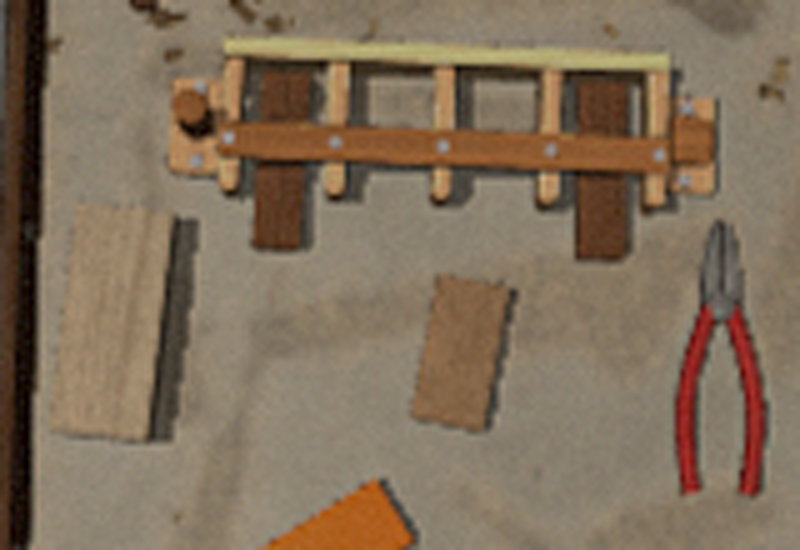

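View pics/side_c.png

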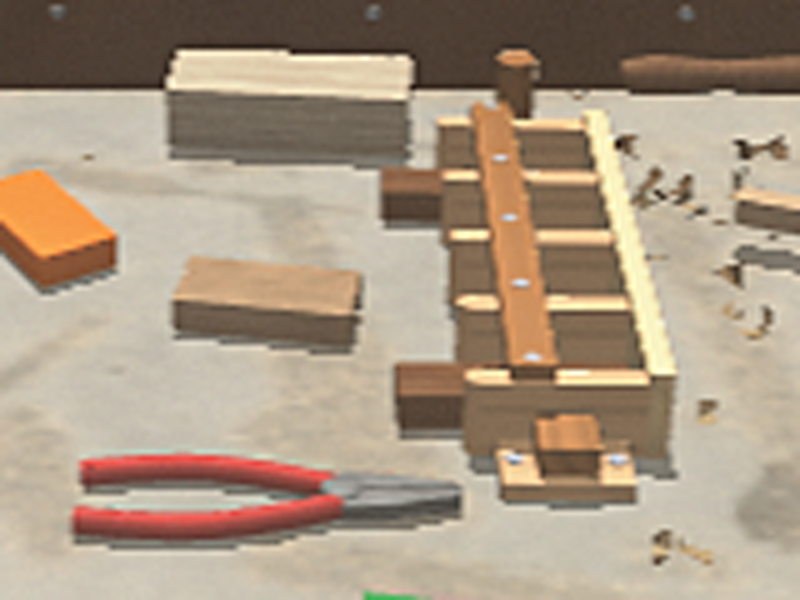

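The crops show the round peg at the left (world +y) end at crop (190,105), and the square cap at the right. The third gap from the peg is therefore the one right of the middle divider (crop ~(497,170)). The beech offcut, plain brown and end-on to the rack, is at crop (464,352). The orange and green pieces differ in colour and lie elsewhere, so the beech one is clear.

Run:
```python
from h import *
f=lambda p:((p[0]+.5)/5-.5+190,(p[1]+.5)/5-.5+130)
g=lambda p:((p[0]+.5)/5-.5+200,(p[1]+.5)/5-.5+170)
T=[ray("top",f(p),51)[:2] for p in[(228,138),(335,142),(443,147),(551,150),(659,155)]]
S=[ray("side",g(p),51)[:2] for p in[(500,157),(510,217),(520,282),(531,356)]]
print(np.round(T,1).tolist(),np.round(S,1).tolist())
d=T[0]-T[4];print("yaw",np.degrees(np.arctan2(d[1],d[0]))-90)
B=np.array([ray("top",f(p),19)[:2] for p in[(440,275),(515,289),(488,430),(412,417)]]);print(B.round(1).tolist(),B.mean(0))
e=B[0]+B[1]-B[2]-B[3];print("beech yaw",np.degrees(np.arctan2(e[1],e[0])))
B=np.array([ray("side",g(p),19)[:2] for p in[(362,270),(358,318),(173,303),(191,257)]]);print(B.round(1).tolist(),B.mean(0))
for p in[(279,248),(602,259)]:print(ray("top",f(p),19))
```

```text
[[659.7, 202.5], [658.2, 137.9], [656.1, 72.8], [655.2, 7.8], [653.1, -57.0]] [[660.0, 137.3], [658.4, 71.2], [656.5, 7.0], [654.3, -58.3]]
yaw -1.4590810711401616
[[582.4, 72.5], [574.5, 26.5], [487.8, 42.2], [495.0, 88.6]] [534.91975437  57.44682414]
beech yaw -10.356254968619965
[[585.1, 73.3], [581.1, 26.6], [490.4, 40.5], [497.9, 86.2]] [538.62262228  56.6523642 ]
[597.66613563 171.68708122  19.        ]
[593.85649861 -26.73346263  19.        ]
```

Emit:
send_rows(rows=[0,0,0,-0.77,1,0,0,0,-0.77,1,0,0,0,-0.77,1,0,0,0,-0.77,1,-0.64,-0.76,0,0,1,-0.64,-0.76,0,0,1,-0.64,-0.76,0,0,1,-0.64,-0.76,0,0,1,-0.64,-0.76,0,0,1,-0.64,-0.76,0,0,1,-0.64,-0.76,0,0,1,-0.64,-0.76,0,0,1,-0.64,-0.76,0,0,1,-0.64,-0.76,0,0,1,-0.64,-0.76,0,0,1,-0.64,-0.76,0,0,1,-0.64,-0.76,0,0,1,-0.64,-0.76,0,0,1])

```text
time: 1.9
ee_pos: [645.1, 169.4, 222.2]
tcp_rot: [-0.0, 0.013, 1.0, -0.0]
wrist_force: [0.4, -0.1, -0.4]
opening: 0.8
grip_force: 0.0
```

```bash
cat >> h.py <<'E'
def st():
    s=read_state(); w,x,y,z=s["tcp_rot"]; from scipy.spatial.transform import Rotation as Ro
    R=Ro.from_quat([x,y,z,w]).as_matrix()
    print(s["time"],s["ee_pos"].round(1),"tooly yaw",np.degrees(np.arctan2(R[1,1],R[0,1])).round(2),"zaxis",R[:,2].round(3),s["wrist_force"].round(2),s["opening"])
    return s,R
E
python3 - <<'E'
from h import *
st(); im=get_image("wrist"); cv2.imwrite("pics/w1.png",im[...,::-1]); c=get_calibration("wrist"); print({k:np.round(v,3).tolist() for k,v in c.items()})
for X in[(659.7,202.5,51),(656.5,72.2,51),(675.9,224.1,70)]:print(proj("wrist",X,c))
E
```

```text
1.9 [645.1 169.4 222.2] tooly yaw 88.48 zaxis [-0.001 -0.    -1.   ] [ 0.39 -0.13 -0.38] 0.8377652237926009
{'fx': 302.173, 'fy': 302.173, 'cx': 256.552, 'cy': 193.11, 'R': [[0.036, 0.999, -0.005], [0.96, -0.033, 0.278], [0.278, -0.014, -0.96]], 't': [-183.753, -650.382, 211.416]}
[293.47643342 184.62613178]
[178.89061998 185.72872619]
[315.33203487 202.75183389]
```

View pics/w1.png

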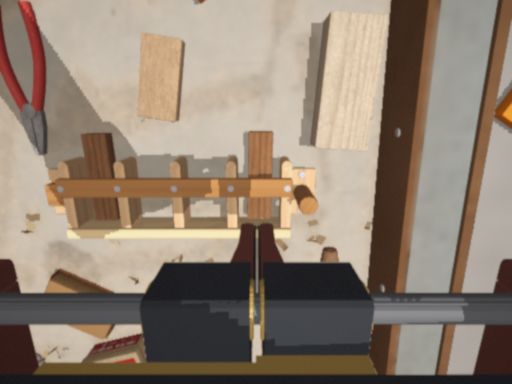

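Wrist view: screw heads at (288,188), (231,188), (174,188), (117,188) and (60,188), within about 6 mm of prediction, which is enough for the slide. The rack is clear under the fingers.

Emit:
send_rows(rows=[0,0,1,0,1,0,0,1,0,1,0,0,1,0,1,0,0,1,0,1,0,0,0.1,0,1,0,0,0.1,0,1,0,0,0,0,1])

```text
time: 2.65
ee_pos: [645.7, 171.1, 56.2]
tcp_rot: [0.001, 0.013, 1.0, 0.0]
wrist_force: [-0.4, 0.2, 0.1]
opening: 0.7
grip_force: 0.0
```

Run:
```python
from h import *
s,R=st(); c=get_calibration("wrist"); im=get_image("wrist"); cv2.imwrite("pics/w2.png",im[...,::-1]); print(proj("wrist",s["ee_pos"],c))
for y in(97.5,65,0,-65):
  X=np.array([657,72.5,51])+y*np.array([.0255,.9997,0]);print(y,proj("wrist",X,c))
```

```text
2.65 [645.7 171.1  56.2] tooly yaw 88.46 zaxis [ 0.002  0.001 -1.   ] [-0.37  0.24  0.1 ] 0.7017798736627927
[255.00382251 243.62405991]
97.5 [253.83267143 260.62147225]
65 [200.75752002 260.73544451]
0 [ 94.57158507 260.96346555]
-65 [-11.66188598 261.19158867]
```

View pics/w2.png

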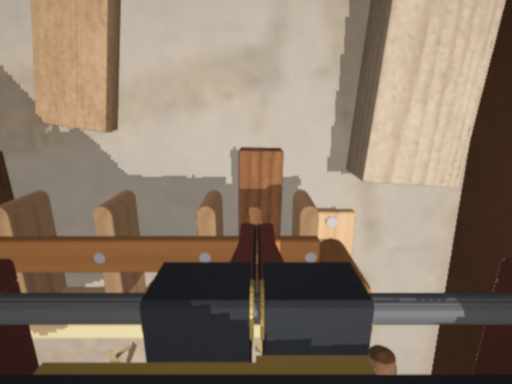

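Screw heads at (205,258) and (311,258), fingertips at about (257,240): the fingers are centred over gap 1 and the top-view estimate holds. I'll shift 5 mm frontward to clear the screws, then press gently.

Emit:
send_rows(rows=[0.12,0,0,0,1,0,0,0.05,0,1,0,0,0.05,0,1,0,0,0.03,0,1,0,0,0,0,1,0,0,0,0,1])

```text
time: 3.3
ee_pos: [640.0, 171.1, 50.2]
tcp_rot: [0.0, 0.013, 1.0, 0.0]
wrist_force: [-1.4, -0.2, 5.0]
opening: 0.6
grip_force: 2.7
```

Emit:
send_rows(rows=[0,-0.16,0,0,1,0,-0.16,0,0,1,0,-0.16,0,0,1,0,-0.16,0,0,1,0,-0.16,0,0,1,0,-0.16,0,0,1,0,-0.16,0,0,1,0,-0.16,0,0,1,0,-0.16,0,0,1,0,-0.16,0,0,1])

```text
time: 4.3
ee_pos: [639.0, 107.4, 50.2]
tcp_rot: [0.001, 0.013, 1.0, 0.001]
wrist_force: [-0.8, 4.4, 5.5]
opening: 0.4
grip_force: 2.8
```

Emit:
send_rows(rows=[0,-0.16,0.01,0,1,0,-0.16,0,0,1,0,-0.16,0,0,1,0,-0.16,0,0,1,0,-0.16,0,0,1])

```text
time: 4.8
ee_pos: [638.5, 76.1, 50.2]
tcp_rot: [0.001, 0.013, 1.0, 0.001]
wrist_force: [0.5, 5.5, 7.5]
opening: 0.6
grip_force: 3.6
```

Emit:
send_rows(rows=[0,-0.16,0,0,1,0,-0.16,0,0,1,0,-0.16,0,0,1,0,-0.16,0,0,1,0,-0.16,0,0,1,0,0,0,0,1])

```text
time: 5.4
ee_pos: [637.6, 42.6, 50.1]
tcp_rot: [0.001, 0.014, 1.0, 0.0]
wrist_force: [1.1, 2.2, 6.9]
opening: 0.7
grip_force: 3.8
```

Emit:
send_rows(rows=[0,0,-0.5,0,1,0,0,-0.9,0,0.5,0.79,0.1,0,0,-1,0.79,0.1,0,0,-1,0.79,0.1,0,0,-1,0.79,0.1,0,0,-1,0,0,0,0.56,-1,0,0,0,0.55,-1,0,0,0,0,-1,0,0,0,0,-1])

```text
time: 6.4
ee_pos: [510.1, 61.4, 104.7]
tcp_rot: [-0.0, 0.09, 0.996, -0.0]
wrist_force: [-1.0, 0.8, 0.5]
opening: 69.3
grip_force: 0.0
```

Run:
```python
from h import *
s,R=st(); c=get_calibration("wrist"); im=get_image("wrist"); cv2.imwrite("pics/w3.png",im[...,::-1]); print(proj("wrist",s["ee_pos"],c)); o=s["ee_pos"].copy();o[2]=19;print(proj("wrist",o,c))
```

```text
6.4 [510.1  61.4 104.7] tooly yaw 79.65 zaxis [-0.001 -0.001 -1.   ] [-0.96  0.84  0.5 ] 69.33414453341938
[255.43933313 243.74094889]
[255.82788359 200.03918559]
```

View pics/w3.png

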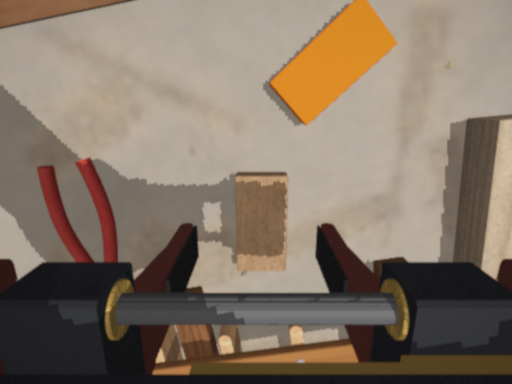

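The wrist view shows the beech offcut centred between the open fingers (235–288, 172–270) and square to them. The orange look-alike at (335,60) is well clear. I'll go down and take a light grip.

Emit:
send_rows(rows=[0,0,0,0,-1,0,0,0.6,0,-1,0,0,0.8,0,-1,0,0,0.7,0,-1,0,0,0.3,0,-1,0,0,0.05,0,-1,0,0,0,0,-1], force=6)

```text
time: 7.15
ee_pos: [510.8, 62.3, 7.4]
tcp_rot: [0.0, 0.091, 0.996, 0.0]
wrist_force: [-0.2, 0.8, -0.4]
opening: 88.1
grip_force: 0.0
```

Emit:
send_rows(rows=[0,0,0,0,0.2,0,0,0,0,0.4,0,0,0,0,0.4,0,0,0,0,0.4,0,0,0,0,0.4,0,0,0,0,0.4,0,0,0,0,0.4], force=6)

```text
time: 7.85
ee_pos: [510.5, 62.5, 7.2]
tcp_rot: [0.0, 0.091, 0.996, 0.0]
wrist_force: [-0.9, 0.4, 2.3]
opening: 45.3
grip_force: 5.9
```

Emit:
send_rows(rows=[0,0,0,-0.37,0.4,0,0,0,-0.37,0.4,0,0,0,-0.37,0.4,0,-0.16,0,0,0.4,0,-0.16,0,0,0.4,0,-0.15,0,0,0.4,-0.2,0,0,0,0.4,-0.2,0,0,0,0.4,0,0,0,0,0.4,0,0,0,0,0.4])

```text
time: 8.85
ee_pos: [526.4, 42.7, 7.0]
tcp_rot: [0.0, 0.014, 1.0, -0.0]
wrist_force: [0.6, 0.1, 0.1]
opening: 45.2
grip_force: 6.0
```

Run:
```python
from h import *
s,R=st(); d=s["ee_pos"][:2]-[627,73.3]; u=np.array([.99967,-.0255]);v=np.array([.0255,.99967]);print("rack xy",d@u,d@v)
im=get_image("wrist"); t=get_image("top")[130:240,190:350]
a=cv2.resize(t,(800,550),interpolation=cv2.INTER_CUBIC)
out=np.hstack([cv2.resize(t[10:90,40:140],(400,320),interpolation=cv2.INTER_CUBIC),cv2.resize(im,(400,300))[:300].copy() if 0 else cv2.resize(im,(400,320))])
cv2.imwrite("pics/w4.png",out[...,::-1])
```

```text
8.85 [526.4  42.7   7. ] tooly yaw 88.43 zaxis [ 0.001 -0.    -1.   ] [0.56 0.13 0.1 ] 45.20904740384782
rack xy -99.7800701450547 -33.116396466530084
```

View pics/w4.png

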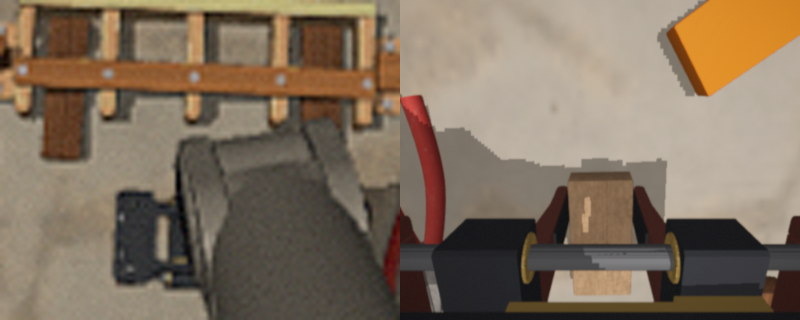

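Left panel: the arm hides the offcut, but the rack is undisturbed. Right panel: the offcut (568–632, 172–295) is held straight and centred between the fingers. I'll slide it in step by step, watching the force.

Emit:
send_rows(rows=[-0.2,0,0,0,0.4,-0.2,0,0,0,0.4,-0.2,0,0,0,0.4,-0.2,0,0,0,0.4,-0.2,0,0,0,0.4,-0.2,0,0,0,0.4,0,0,0,0,0.4])

```text
time: 9.65
ee_pos: [575.4, 41.8, 7.1]
tcp_rot: [0.001, 0.014, 1.0, 0.0]
wrist_force: [-0.4, -0.3, -1.5]
opening: 45.0
grip_force: 6.0
```

Run:
```python
from h import *
s,R=st(); d=s["ee_pos"][:2]-[627,73.3]; u=np.array([.99967,-.0255]);v=np.array([.0255,.99967]);print("rack xy",d@u,d@v)
im=get_image("side")[160:300,200:380]
cv2.imwrite("pics/s5.png",cv2.resize(im,(770,600),interpolation=cv2.INTER_CUBIC)[...,::-1])
```

```text
9.65 [575.4  41.8   7.1] tooly yaw 88.45 zaxis [ 0.001  0.    -1.   ] [-0.43 -0.28 -1.49] 44.98632839228682
rack xy -50.7748779634453 -32.80663234130572
```

View pics/s5.png

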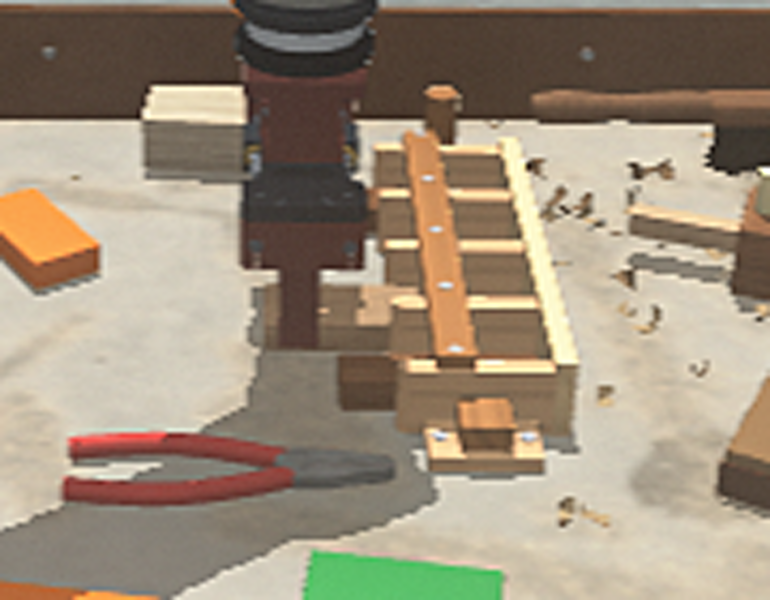

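The side crop shows the offcut's front (about 370,300) entering the third gap between its two dividers, with the strip and pliers untouched. Force is near zero, so I'll continue.

Emit:
send_rows(rows=[-0.2,0,0,0,0.4,-0.2,0,0,0,0.4,-0.2,0,0,0,0.4,-0.2,0,0,0,0.4,0,0,0,0,0.4,0,0,0,0,0.4])

```text
time: 10.3
ee_pos: [605.9, 40.9, 6.9]
tcp_rot: [-0.0, 0.013, 1.0, 0.0]
wrist_force: [-0.9, -0.2, -1.2]
opening: 44.9
grip_force: 6.0
```

Emit:
send_rows(rows=[0,0,0,0,-0.22,0,0,0,0,-0.22,0,0,0,0,-0.22,0.1,0,0,0,-0.22,0.2,0,0,0,-0.22,0.3,0,0,0,-0.22,0.3,0,0,0,-0.22,0.3,0,0,0,-0.22,0.3,0,0,0,-0.22,0,0,0,0,1,0,0,0,0,1,0,0,0,0,1,0,0,0,0,1,0,0,0,0,1,0,0,0,0,1,0,0,0,0,1])

```text
time: 11.9
ee_pos: [546.0, 42.5, 7.0]
tcp_rot: [-0.0, 0.013, 1.0, 0.0]
wrist_force: [0.3, 0.7, 0.2]
opening: 1.9
grip_force: 0.0
```

Run:
```python
from h import *
s,R=st(); d=s["ee_pos"][:2]-[627,73.3]; u=np.array([.99967,-.0255]);v=np.array([.0255,.99967]);print("rack xy",d@u,d@v)
im=get_image("wrist"); cv2.imwrite("pics/w6.png",im[...,::-1])
```

```text
11.9 [546.   42.5   7. ] tooly yaw 88.46 zaxis [-0.  0. -1.] [0.33 0.68 0.18] 1.8598789519521588
rack xy -80.15909027747828 -32.80894348756083
```

View pics/w6.png

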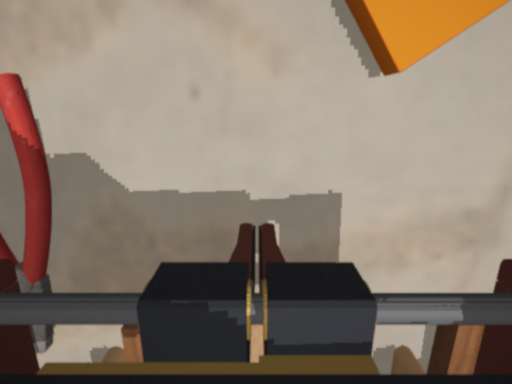

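The closed fingers (257,240) are behind the offcut, on the gap's middle line. Now I'll push.

Emit:
send_rows(rows=[-0.2,0,0,0,1,-0.2,0,0,0,1,-0.2,0,0,0,1,-0.2,0,0,0,1,-0.1,0,0,0,1,-0.1,0,0,0,1,-0.1,0,0,0,1,-0.1,0,0,0,1,-0.1,0,0,0,1,-0.1,0,0,0,1,0,0,0,0,1,0,0,0,0,1])

```text
time: 13.15
ee_pos: [602.0, 41.1, 7.1]
tcp_rot: [0.0, 0.013, 1.0, 0.0]
wrist_force: [-1.0, 0.6, -0.5]
opening: 0.6
grip_force: 0.0
```

Emit:
send_rows(rows=[-0.05,0,0,0,1,-0.05,0,0,0,1,0,0,0,0,1])

```text
time: 13.45
ee_pos: [606.2, 41.0, 7.1]
tcp_rot: [0.0, 0.013, 1.0, 0.0]
wrist_force: [-0.5, 0.1, -0.7]
opening: 0.7
grip_force: 0.0
```

TCP is at rack x ≈ -20 and hasn't met the back board yet. I'll keep going in small steps.

Emit:
send_rows(rows=[-0.04,0,0,0,1,-0.04,0,0,0,1,0,0,0,0,1])

```text
time: 13.75
ee_pos: [607.0, 40.9, 6.7]
tcp_rot: [-0.002, 0.013, 1.0, -0.0]
wrist_force: [-6.0, -0.3, 4.5]
opening: 0.5
grip_force: 2.9
```

The push met a firm stop within about 1 mm of the expected home position. I'll back off, rise and check.

Emit:
send_rows(rows=[0.1,0,0,0,1,0.3,0,0,0,1,0.5,0,0,0,1,0.5,0,-0.5,0,1,0,0,-1,0,1,0,0,-1,0,1,0,0,-1,0,1,1,0,-0.5,0,1,1,0,0,0,1,0,0,0,0,1,0,0,0,0,1])

```text
time: 14.85
ee_pos: [472.6, 44.5, 167.4]
tcp_rot: [0.001, 0.013, 1.0, 0.0]
wrist_force: [0.4, 1.0, -0.7]
opening: 0.4
grip_force: 0.0
```

Run:
```python
from h import *
s,R=st(); a=get_image("side")[170:290,200:360]; c=get_calibration("wrist"); w=get_image("wrist")
o=np.hstack([cv2.resize(a,(400,300),interpolation=cv2.INTER_CUBIC),cv2.resize(w,(400,300))])
cv2.imwrite("pics/f.png",o[...,::-1])
```

```text
14.85 [472.6  44.5 167.4] tooly yaw 88.49 zaxis [ 0.001  0.    -1.   ] [ 0.38  1.01 -0.74] 0.429711248882924
```

View pics/f.png

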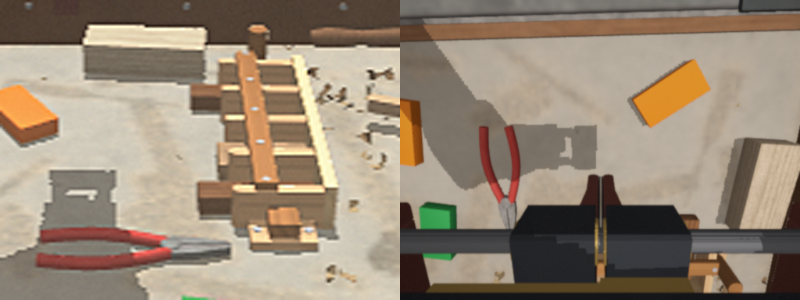

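The side panel shows the offcut seated in the third gap, its near end just proud at (225,158). The strips, pine offcut and pliers are where they started. I'm handing in.

```bash
python3 -c "
from cell import *
print(ctrl.close_job())"
```

```text
the job is handed in; nothing more can be done
None
```

I slid the closed fingertips along the rail over gaps 1 to 3 from the peg end and pushed the beech offcut into the third gap until it stopped firmly at the back board; the last picture showed nothing else moved. The job was handed in at about 15 s, and the hand-in returned no verdict.

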